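Build up the guide-bearing stack on a template jig post

ROBOT

A 6-joint arm with a two-finger parallel gripper is mounted at the origin on the work surface. World frame = base frame: x ahead of the robot, y to its left, z up, the work surface at z = 0. Lengths are in m, angles in degrees, forces in N, time in s.
With the tool pointing down it reaches from about 0.375 to 0.925 m from the base axis. Payload 5.7 kg.
Tool frame: the origin (TCP) lies on the centre line of the jaws, within the pads' length; the fingertips stand 22 mm ahead of it and the grasp point (between the pads) lies 3 mm ahead of it; x points along the fingers, y is the direction in which the jaws open and shut, and the axes are right-handed (so a half turn about x gives the same grasp; the last joint's range is limited). The gripper opens to 88 mm and grips with 3 to 60 N. Pads are 20 mm wide; open, the fingers measure 115 mm over their backs; the gripper's body (75 mm by 178 mm) begins 61 mm behind the grasp point.
Start: joints at [-82.97, 20.558, 86.54, -0, 72.909, -6.595], TCP at [0.141, -0.583, 0.245] pointing down, gripper open.
Joint ranges: [-170.27, 170.27], [-57.76, 135], [12.27, 136.19], [-55.21, 235.2], [11.17, 155.16], [-170.74, 170.74]. Speed limits (degrees/s): [136.94, 136.94, 180, 180, 180, 180].

INTERFACE

Orientations are given as [roll, pitch, yaw] about the fixed x, y, z axes, in that order (R = Rz(yaw) Ry(pitch) Rx(roll)).
In Python, from workcell import read_state, eyes, order gives the robot as it stands.
- The arm moves only by the tool drive_tool, never from a script. Its argument "deltas" is a list of rows, each an object of numbers: "fingers": the closure in counts, from 0 (fully open) to 255 (shut); "tx", "ty", "tz": the shift along the tool's x, y, z in m; "yaw": the turn about the tool's x in rad. In form: [{"fingers": .., "tx": .., "ty": .., "tz": .., "yaw": ..}, ...]. A call has exactly 10 rows; each row is the pose to reach, as a shift and turn from the pose measured when the call began, along the tool's axes at that moment; what a row does not reach only later rows make up. A row lasts 1/8 s, in which the tool goes at most 62.5 mm and 10.7 degrees, less where a joint would pass 70% of its speed; a pose out of reach is approached as far as the arm can. A call with a gripper value outside its range is refused whole. The fingers move at their own pace and stop on an object; "grip_force" is the grip in N (left out, the last holds). Time passes only in rows, so rows that repeat a pose let the fingers close, or fill a call up. It gives the time, the measured TCP pose, the force and the opening at its end, in the units of the state.
- read_state(): the state, without advancing time (a new reading comes with each control period).
- eyes.snapshot(name): name is "scene" or "top" or "wrist"; returns a dict with "img" (420x560x3 uint8, red, green, blue), "camera_matrix" (3x3 intrinsics, pixels), "rvec" (rotation vector, rad) and "tvec" (3), from world to camera coordinates, as OpenCV has them. Camera axes: x right, y down, z forward; pixel columns grow to the right and rows downward; lengths in m; the calibration is good to about 2 mm. A picture is of the moment at which its call begins. There is no depth.
- order.sign_off(): hands the job in, once; it reports no verdict.
The state is a dict: "t": time; "q": joint angles; "joint_vel": joint speeds; "effort": joint torques, N m; "ee_pos": TCP position; "tcp_rot": TCP orientation; "wrist_force": force on the tool from outside, world axes, zero at the start; "ft_torque": the same for the moment, N m; "finger_gap": finger opening in m.
Only numpy, scipy, OpenCV 4.12 (cv2) and the standard library are available. Lean on these libraries where they do the work, as an engineer would, in place of code of your own. Each camera call takes 0.05 s, during which the arm holds its last target.

TASK

Build up the guide stack on the upright post of the plywood jig: first the ball bearing, pressed down the post until it sits fully home on the sprung seat of the dark setting ring, then the plain spacer sleeve on the bearing, then the flanged push-on retainer, flange down, pressed until it sits fully home on the spacer so that the stack has no gaps. The bearing and retainer grip the post and the ring's height is not known beforehand, so press them down by feel and stop gently once they are home; leave the spare washer and the other bench things alone.

Things in the scene. Friction and masses are not known exactly. Their poses are not given: they have to be found in the camera images.
- jig: The jig: plywood plate 160 x 120 x 12 mm fixed on the bench, an upright steel post at its centre. Origin under the plate's centre, x along its long side, z up. Round the post's foot a dark setting ring, 32 mm across, is locked at an unmeasured height, with a sprung seat on it: the seat's top is anywhere 22 to 38 mm above the bench and gives 2.5 mm at 4 N per mm. It may bear at most 25 N
- post_tip (a point): Centre of the top end of the upright post, 84 mm above the bench. The post is 16 mm in diameter; its top 8 mm is a lead-in cone narrowing to 8 mm diameter. z up
- bearing_mid (a point): Centre, half-way up, of the loose ball bearing lying flat: 44 mm outside diameter, 12 mm high, bright steel with a black seal. In its 19 mm bore four sprung pads grip the post: from the cone on they drag steadily with about 4 to 9 N, so it does not fall by itself and stays where it is left. z up
- spacer_mid (a point): Centre, half-way up, of the loose plain aluminium spacer sleeve: 30 mm outside diameter, 12 mm high, plain 19 mm bore, slides freely on the post. z up
- retainer_mid (a point): Centre, half-way up, of the loose push-on retainer, 12 mm high in all: a flange 36 mm in diameter and 3 mm thick at the bottom (already down as it lies) under a darker hub 27 mm in diameter and 9 mm high, to be gripped by the hub. Four sprung pads in its 19 mm bore grip the post like the bearing's, drag about 4 to 9 N. z up
- spare_mid (a point): Centre of the spare washer, NOT to be used: same 30 mm outside diameter as the spacer but only 5 mm high and with an 11 mm hole. A bystander
- offcut: Bystander: pale wood offcut 120 x 70 x 19 mm lying flat; origin at the centre of its underside
- gauge: Bystander: black and white contour gauge, 70 x 130 x 24 mm, lying flat; origin at the centre of its underside
- glue: Bystander: upright white glue bottle, 56 mm in diameter, 150 mm high; origin at the centre of its underside
- tape: Bystander: grey tape measure, 80 x 35 x 65 mm, standing on the bench; origin at the centre of its underside
- jar: Bystander: upright glass jar with a steel cap, 60 mm in diameter, 75 mm high; origin at the centre of its underside
- knife: Bystander: aluminium marking knife lying on the bench, about 155 x 20 x 20 mm, blade along x; origin near its middle

How it is judged:
By the outcome, as a careful person would: the job done as asked, in the order asked, and still so for the second after the job is handed in, with the robot touching nothing.
It also fails if it takes over 72 s, if anything falls off the work surface, if the arm or the gripper's body presses on something with over 40 N, if the wrist force passes 120 N, or if a joint passes its speed limit or range.

## Working session

There is one attempt and no reset: what is moved stays moved. The work goes in short steps, Python scripts to look and compute and a tool call to move; the robot and the scene stay as the last step left them, time stands still between calls to the robot, and variables do not carry over. Pictures are saved under pics/ and viewed, and the job is handed in when it is done.

Besides the shell and the picture viewer there is one more tool, called after "Request:" as name([rows], argument=value, ...), one row to a line, values as JSON. drive_tool: Moves the arm, as the interface text tells. Its arguments: {"type":"object","properties":{"deltas":{"type":"array","items":{"type":"object","properties":{"fingers":{"type":"number"},"tx":{"type":"number"},"ty":{"type":"number"},"tz":{"type":"number"},"yaw":{"type":"number"}}}},"grip_force":{"type":"number"}},"required":["deltas"]}

```bash
mkdir -p pics; ls; python3 - <<'E'
from workcell import read_state, eyes
import cv2,numpy as np
s=read_state();print(s)
for n in("scene","top","wrist"):
    d=eyes.snapshot(n);cv2.imwrite(f"pics/{n}0.png",d["img"][:,:,::-1]);np.savez(f"pics/{n}0.npz",**d)
    R=cv2.Rodrigues(np.array(d["rvec"],float))[0];print(n,d["camera_matrix"],-R.T@np.array(d["tvec"]).ravel(),R[2])
E
```

```text
pics
{'t': 0.0, 'q': array([-8.29714613e+01,  2.05988523e+01,  8.65987242e+01, -1.52017287e-03,
        7.29086229e+01, -6.59477250e+00]), 'joint_vel': array([ 0.01482592, -0.01907507,  0.01149719, -0.08372018, -0.03582289,
        0.12257443]), 'effort': array([ 2.55263440e-03, -5.15366220e+01, -2.70719147e+01,  6.76478189e-02,
        3.48054268e-02, -1.44910173e-04]), 'ee_pos': array([ 0.14122526, -0.58246935,  0.24380178]), 'tcp_rot': array([-95.81133813,  89.89379074,  97.81242118]), 'wrist_force': array([ 0.85745258, -0.29729636,  0.69536248]), 'ft_torque': array([-0.03961413,  0.02034547, -0.01518346]), 'finger_gap': 0.08781565848387174}
scene [[546.65990046   0.         278.59025934]
 [  0.         546.65990046 211.10560907]
 [  0.           0.           1.        ]] [ 0.89919308 -0.47256336  1.08204474] [-0.31414683  0.41426142 -0.85422435]
top [[473.87521195   0.         277.39212007]
 [  0.         473.87521195 212.69506673]
 [  0.           0.           1.        ]] [0.3122316  0.05037511 1.07614481] [ 0.19767386 -0.02187137 -0.98002382]
wrist [[299.93753443   0.         283.69623519]
 [  0.         299.93753443 211.61395655]
 [  0.           0.           1.        ]] [ 0.20992639 -0.56657525  0.38490135] [-0.25334554 -0.0608839  -0.96545802]
```

View pics/scene0.png

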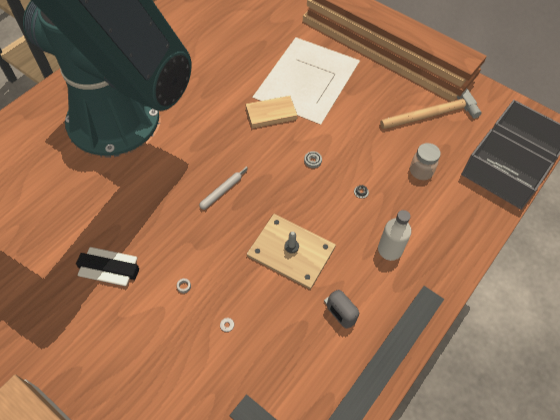

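View pics/top0.png

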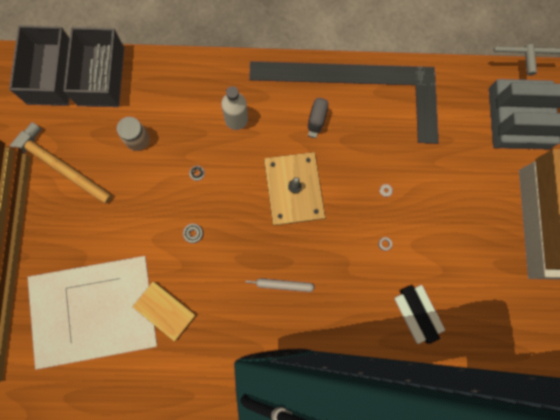

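View pics/wrist0.png

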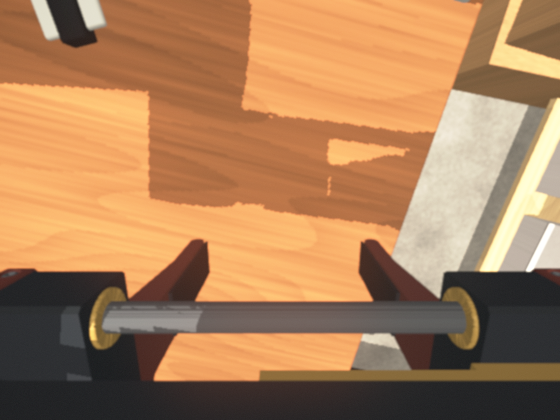

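The scene picture shows the bearing at (313,159), the retainer at (361,191), the jig post at (291,245), and two rings at (183,285) and (227,325). I'll zoom in to tell those two apart.

```bash
python3 - <<'E'
import cv2,numpy as np
def crop(n,c,h=25,z=8):
    im=cv2.imread(f"pics/{n}0.png");u,v=c
    return cv2.resize(im[v-h:v+h,u-h:u+h],None,fx=200/(2*h),fy=200/(2*h),interpolation=cv2.INTER_NEAREST)
S=[(313,159),(361,191),(183,285),(227,325)];T=[(193,233),(197,173),(386,243),(386,190)]
a=np.vstack([np.hstack([crop("scene",c,14) for c in S]),np.hstack([crop("top",c,14) for c in T])])
cv2.imwrite("pics/crops.png",a)
b=np.hstack([crop("scene",(291,245),25),crop("top",(295,187),25)]);b=cv2.resize(b,None,fx=2,fy=2)
cv2.imwrite("pics/post.png",b)
E
```

```text
(no output)
```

View pics/crops.png

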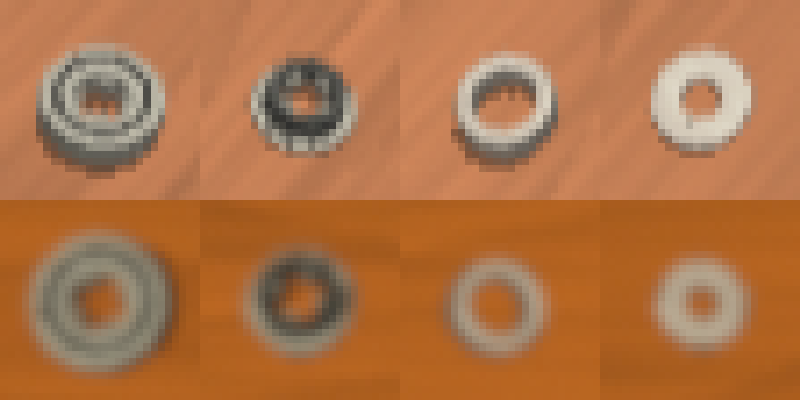

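View pics/post.png

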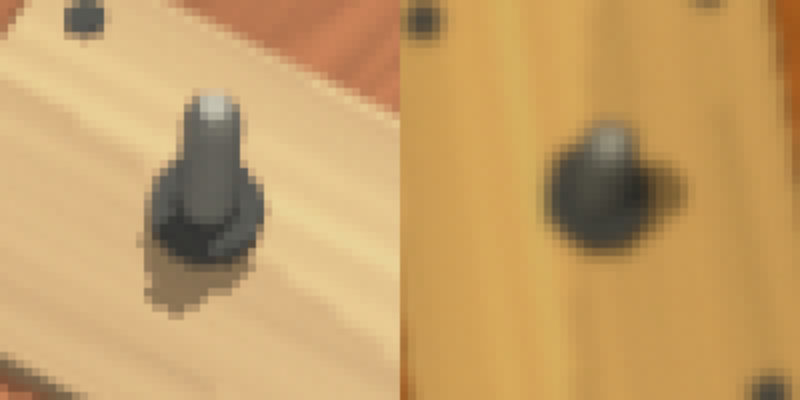

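The crops settle it: the ring at scene (183,285), top (386,243), has the wide bore and a tall wall, so it is the spacer. The one at (227,325) is the spare. The post tip is near scene (292.5,233), top (296,179.5). Next I'll measure positions.

```bash
cat > h.py <<'E'
import cv2,numpy as np
def ray(d,uv):
    R=cv2.Rodrigues(np.array(d["rvec"],float))[0];t=np.array(d["tvec"],float).ravel();K=np.array(d["camera_matrix"])
    r=R.T@np.linalg.inv(K)@np.array([uv[0],uv[1],1.]);return -R.T@t,r
def plane(d,uv,z):
    o,r=ray(d,uv);return o+r*(z-o[2])/r[2]
def tri(d1,u1,d2,u2):
    P=lambda d:np.array(d["camera_matrix"])@np.c_[cv2.Rodrigues(np.array(d["rvec"],float))[0],np.array(d["tvec"],float).ravel()]
    X=cv2.triangulatePoints(P(d1),P(d2),np.array(u1,float).reshape(2,1),np.array(u2,float).reshape(2,1)).ravel();return X[:3]/X[3]
def proj(d,X): return cv2.projectPoints(np.array([X],float),np.array(d["rvec"],float),np.array(d["tvec"],float),np.array(d["camera_matrix"]),None)[0].ravel()
E
python3 - <<'E'
from h import *
D={n:np.load(f"pics/{n}0.npz") for n in("scene","top")}
S=dict(bearing=((313,159),(193,233)),ret=((361,191),(197,173)),spacer=((183,285),(386,243)),spare=((227,325),(386,190)))
for k,(a,b) in S.items():
    C={}
    for n,(u,v) in(("scene",a),("top",b)):
        im=D[n]["img"];h=16
        p=im[v-h:v+h,u-h:u+h].astype(int);hsv=cv2.cvtColor(p.astype(np.uint8),cv2.COLOR_RGB2HSV)
        m=(hsv[...,1]<(85 if n=="scene" else 130)).astype(np.uint8)
        N,L,st,_=cv2.connectedComponentsWithStats(m);i=1+np.argmax(st[1:,4])
        c,_=cv2.findContours((L==i).astype(np.uint8),cv2.RETR_EXTERNAL,cv2.CHAIN_APPROX_NONE)
        hull=cv2.convexHull(max(c,key=len));M=cv2.moments(hull)
        C[n]=(M["m10"]/M["m00"]+u-h,M["m01"]/M["m00"]+v-h)
        print(k,n,np.round(C[n],1),st[i],plane(D[n],C[n],.0025 if k=="spare" else .006).round(4))
    print("  tri",tri(D["scene"],C["scene"],D["top"],C["top"]).round(4))
t=tri(D["scene"],(292.3,232.8),D["top"],(295.8,179.3));print("tip",t.round(4))
for n,c in(("scene",(292.3,232.8)),("top",(295.8,179.3))):print(plane(D[n],c,.083).round(4))
E
```

```text
bearing scene [312.6 159.1] [  7   8  18  17 228] [0.4755 0.2183 0.006 ]
bearing top [192.5 233. ] [  6   7  20  19 283] [0.4766 0.2188 0.006 ]
  tri [0.476  0.2182 0.0068]
ret scene [360.9 191.4] [  9  10  15  13 136] [0.6207 0.2143 0.006 ]
ret top [196.4 172.9] [  8   9  15  15 149] [0.6184 0.2172 0.006 ]
  tri [0.6196 0.2177 0.0011]
spacer scene [183.4 285.2] [ 10   9  14  15 127] [ 0.4609 -0.222   0.006 ]
spacer top [385.  243.4] [  9  10  13  14 114] [ 0.4621 -0.2211  0.006 ]
  tri [ 0.4615 -0.2216  0.0064]
spare scene [226.6 324.5] [  9   9  14  14 143] [ 0.5886 -0.2291  0.0025]
spare top [385.6 190.1] [  9  10  14  13 128] [ 0.5888 -0.2268  0.0025]
  tri [ 0.5886 -0.2281  0.0007]
tip [ 0.5872 -0.0109  0.0824]
[ 0.5871 -0.0116  0.083 ]
[ 0.5874 -0.0104  0.083 ]
```

```bash
cat >> h.py <<'E'
from scipy.spatial.transform import Rotation as Ro
def toolR(s): return Ro.from_euler("xyz",s["tcp_rot"],degrees=True).as_matrix()
def delta(s,target):
    return toolR(s).T@(np.array(target)-s["ee_pos"])
E
python3 - <<'E'
from h import *
from workcell import read_state
s=read_state();R=toolR(s);print(R.round(3),s["ee_pos"])
print(delta(s,(.476,.2185,.2)).round(4))
d=np.load("pics/wrist0.npz")
for z in (.245,.145,.045): print(proj(d,s["ee_pos"]+[0,0,z-.245]))
E
```

```text
[[-0.     0.236 -0.972]
 [ 0.001 -0.972 -0.236]
 [-1.    -0.001 -0.   ]] [ 0.14126841 -0.58263492  0.24402435]
[ 0.0451 -0.6997 -0.514 ]
[282.69269331 272.55296248]
[283.16671698 217.96171232]
[283.37732558 193.70683224]
```

Request:
drive_tool([
  {"fingers":0,"tx":0,"ty":-0.026,"tz":-0.059,"yaw":0.1},
  {"fingers":0,"tx":0,"ty":-0.05,"tz":-0.118,"yaw":0.238},
  {"fingers":0,"tx":0,"ty":-0.076,"tz":-0.177,"yaw":0.238},
  {"fingers":0,"tx":0,"ty":-0.102,"tz":-0.236,"yaw":0.238},
  {"fingers":0,"tx":0,"ty":-0.128,"tz":-0.296,"yaw":0.238},
  {"fingers":0,"tx":0,"ty":-0.153,"tz":-0.355,"yaw":0.238},
  {"fingers":0,"tx":0,"ty":-0.212,"tz":-0.372,"yaw":0.238},
  {"fingers":0,"tx":0,"ty":-0.271,"tz":-0.389,"yaw":0.238},
  {"fingers":0,"tx":0,"ty":-0.33,"tz":-0.406,"yaw":0.238},
  {"fingers":0,"tx":0,"ty":-0.389,"tz":-0.423,"yaw":0.238},
])

```text
t: 1.4
ee_pos: [0.4603, -0.1065, 0.2445]
tcp_rot: [-86.1, 89.9, 93.8]
wrist_force: [0.9, -0.0, 0.5]
finger_gap: 0.0879
```

```bash
cat > st.py <<'E'
import sys
from h import *
from workcell import read_state
s=read_state();print("t",round(s["t"],2),"p",s["ee_pos"].round(4),"F",s["wrist_force"].round(2),"gap",round(s["finger_gap"],4),"q",s["q"].round(0))
print(toolR(s).round(3).tolist())
if len(sys.argv)>3: print("delta",delta(s,[float(a) for a in sys.argv[1:4]]).round(4))
E
python3 st.py .476 .2185 .2
```

```text
t 1.4 p [ 0.4603 -0.1065  0.2445] F [ 0.89 -0.02  0.49] gap 0.0879 q [-21.  10. 102.   0.  68.  69.]
[[-0.0, -0.001, -1.0], [0.002, -1.0, 0.001], [-1.0, -0.002, 0.0]]
delta [ 0.045  -0.325  -0.0155]
```

Request:
drive_tool([
  {"fingers":0,"tx":0.01,"ty":-0.06,"tz":-0.003,"yaw":0},
  {"fingers":0,"tx":0.02,"ty":-0.12,"tz":-0.006,"yaw":0},
  {"fingers":0,"tx":0.03,"ty":-0.18,"tz":-0.009,"yaw":0},
  {"fingers":0,"tx":0.045,"ty":-0.24,"tz":-0.012,"yaw":0},
  {"fingers":0,"tx":0.06,"ty":-0.295,"tz":-0.0155,"yaw":0},
  {"fingers":0,"tx":0.08,"ty":-0.325,"tz":-0.0155,"yaw":0},
  {"fingers":0,"tx":0.095,"ty":-0.325,"tz":-0.0155,"yaw":0},
  {"fingers":0,"tx":0.095,"ty":-0.325,"tz":-0.0155,"yaw":0},
  {"fingers":0,"tx":0.095,"ty":-0.325,"tz":-0.0155,"yaw":0},
  {"fingers":0,"tx":0.095,"ty":-0.325,"tz":-0.0155,"yaw":0},
])

```text
t: 2.65
ee_pos: [0.4767, 0.2177, 0.1508]
tcp_rot: [-124.2, 89.9, 55.7]
wrist_force: [0.9, 0.1, -0.1]
finger_gap: 0.0879
```

```bash
cat > look.py <<'E'
import sys
from h import *
from workcell import read_state,eyes
n,cam=sys.argv[1:3]
d=eyes.snapshot(cam);np.savez(f"pics/{n}.npz",**d);cv2.imwrite(f"pics/{n}.png",d["img"][:,:,::-1])
E
python3 st.py .476 .2185 .2; python3 look.py w1 wrist
```

```text
t 2.65 p [0.4767 0.2177 0.1508] F [ 0.92  0.13 -0.11] gap 0.0879 q [ 17.  21. 102.   0.  57. 107.]
[[0.001, -0.002, -1.0], [0.002, -1.0, 0.002], [-1.0, -0.002, -0.001]]
delta [-0.0492 -0.0009  0.0006]
```

View pics/w1.png

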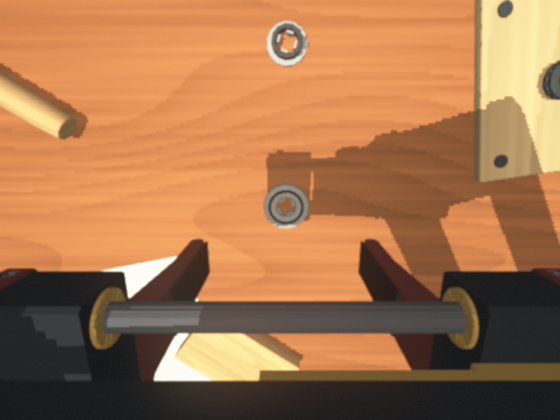

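The wrist picture shows the bearing between the jaws at (286,206), the retainer at (287,43), and the jig at upper right. Both bores show their pads.

```bash
python3 - <<'E'
from h import *
d=np.load("pics/w1.npz");im=d["img"]
hsv=cv2.cvtColor(im,cv2.COLOR_RGB2HSV)
for k,(u,v,h) in dict(b=(286,206,30),r=(287,43,30)).items():
    p=hsv[v-h:v+h,u-h:u+h];m=(p[...,1]<75).astype(np.uint8)
    N,L,st,_=cv2.connectedComponentsWithStats(m);i=1+np.argmax(st[1:,4])
    c,_=cv2.findContours((L==i).astype(np.uint8),cv2.RETR_EXTERNAL,cv2.CHAIN_APPROX_NONE)
    (cx,cy),ax,_=cv2.fitEllipse(max(c,key=len));c=(cx+u-h,cy+v-h)
    print(k,st[i],np.round(c,1),ax,[plane(d,c,z).round(4) for z in(.003,.006,.012)])
print(plane(d,(560,80),.02))
E
```

```text
b [   8    8   44   44 1337] [285.8 205.6] (42.90691375732422, 43.460933685302734) [array([0.4758, 0.2151, 0.003 ]), array([0.4765, 0.2151, 0.006 ]), array([0.478 , 0.2151, 0.012 ])]
r [  10    8   41   45 1142] [286.5  43.1] (39.591190338134766, 44.325477600097656) [array([0.6208, 0.2145, 0.003 ]), array([0.62  , 0.2145, 0.006 ]), array([0.6185, 0.2146, 0.012 ])]
[ 0.58820794 -0.01485488  0.02      ]
```

Request:
drive_tool([
  {"fingers":0,"tx":0.05,"ty":0.001,"tz":0,"yaw":0},
  {"fingers":0,"tx":0.09,"ty":0.001,"tz":0,"yaw":0},
  {"fingers":0,"tx":0.115,"ty":0.001,"tz":0,"yaw":0},
  {"fingers":0,"tx":0.1255,"ty":0.001,"tz":0,"yaw":0},
  {"fingers":0,"tx":0.1255,"ty":0.001,"tz":0,"yaw":0},
  {"fingers":100,"tx":0.1255,"ty":0.001,"tz":0,"yaw":0},
  {"fingers":200,"tx":0.1255,"ty":0.001,"tz":0,"yaw":0},
  {"fingers":200,"tx":0.1255,"ty":0.001,"tz":0,"yaw":0},
  {"fingers":200,"tx":0.1255,"ty":0.001,"tz":0,"yaw":0},
  {"fingers":200,"tx":0.1255,"ty":0.001,"tz":0,"yaw":0},
], grip_force=55)

```text
t: 3.95
ee_pos: [0.4768, 0.2171, 0.0254]
tcp_rot: [-126.6, 89.9, 53.3]
wrist_force: [-0.5, -0.9, 2.5]
finger_gap: 0.0426
```

```bash
python3 st.py .587 -.011 .15; python3 look.py w2 wrist
```

```text
t 3.95 p [0.4768 0.2171 0.0254] F [-0.5  -0.94  2.49] gap 0.0426 q [ 17.  32. 108.   0.  41. 107.]
[[0.001, -0.002, -1.0], [0.002, -1.0, 0.002], [-1.0, -0.002, -0.001]]
delta [-0.1248  0.2276 -0.1108]
```

View pics/w2.png

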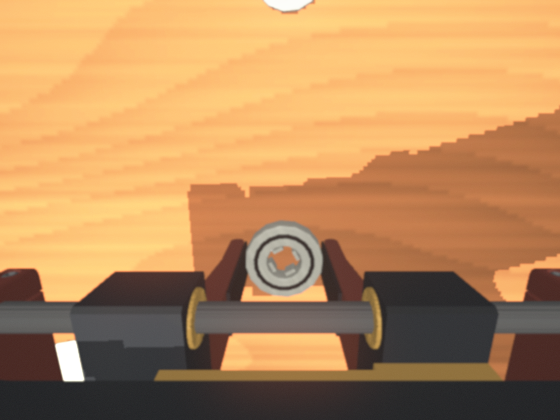

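The grip is good: gap 42.6 mm, bearing centred at (284,257). I'll lift and stop short of the post for a wrist view of it.

Request:
drive_tool([
  {"fingers":200,"tx":-0.04,"ty":0,"tz":0,"yaw":0},
  {"fingers":200,"tx":-0.09,"ty":0.01,"tz":0,"yaw":0},
  {"fingers":200,"tx":-0.125,"ty":0.05,"tz":-0.005,"yaw":0},
  {"fingers":200,"tx":-0.125,"ty":0.1,"tz":-0.015,"yaw":0},
  {"fingers":200,"tx":-0.125,"ty":0.15,"tz":-0.025,"yaw":0},
  {"fingers":200,"tx":-0.125,"ty":0.2,"tz":-0.035,"yaw":0},
  {"fingers":200,"tx":-0.125,"ty":0.225,"tz":-0.045,"yaw":0},
  {"fingers":200,"tx":-0.125,"ty":0.2285,"tz":-0.05,"yaw":0},
  {"fingers":200,"tx":-0.125,"ty":0.2285,"tz":-0.05,"yaw":0},
  {"fingers":200,"tx":-0.125,"ty":0.2285,"tz":-0.05,"yaw":0},
])

```text
t: 5.25
ee_pos: [0.5255, -0.0106, 0.1498]
tcp_rot: [-97.0, 89.9, 82.9]
wrist_force: [0.0, -0.9, -1.6]
finger_gap: 0.0424
```

```bash
python3 st.py .588 -.012 .15; python3 look.py w3 wrist;python3 look.py s3 scene; python3 look.py t3 top;python3 - <<'E'
from h import *
d=np.load("pics/w2.npz");print(plane(d,(284,257.5),.012))
E
```

```text
t 5.25 p [ 0.5255 -0.0106  0.1498] F [ 0.03 -0.88 -1.56] gap 0.0424 q [ -9.  21. 102.   0.  57.  81.]
[[0.0, -0.001, -1.0], [0.002, -1.0, 0.001], [-1.0, -0.002, -0.0]]
delta [-0.0001  0.0013 -0.0625]
[0.47937524 0.21618244 0.012     ]
```

View pics/w3.png

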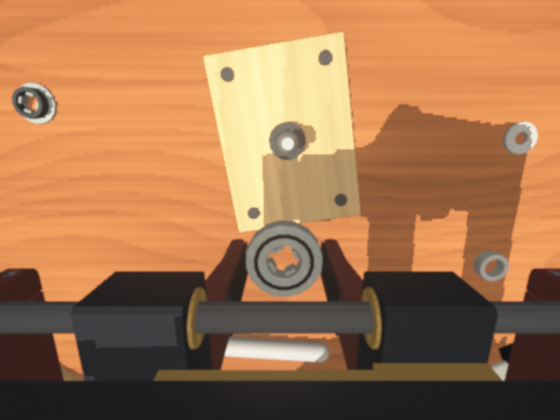

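View pics/s3.png

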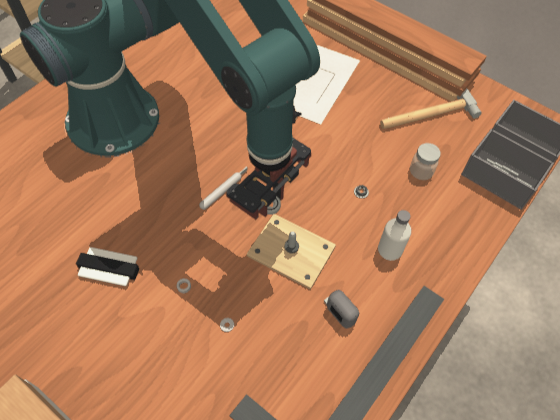

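View pics/t3.png

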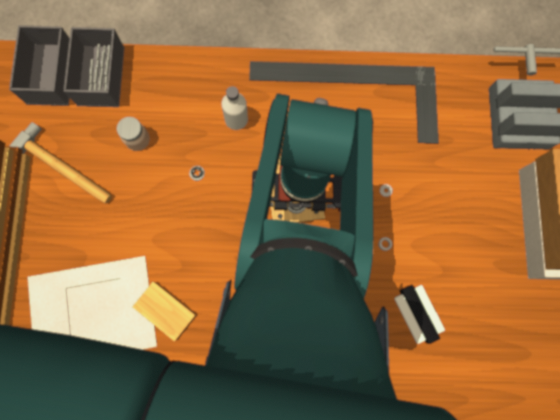

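The wrist view shows the post tip at (287.5,144) and the held bearing at (284,258). I'll compute both with the same camera.

```bash
python3 - <<'E'
from h import *
d=np.load("pics/w3.npz");im=d["img"]
cv2.imwrite("pics/w3c.png",cv2.resize(im[110:310,220:350,::-1],None,fx=4,fy=4)[:, :])
g=cv2.cvtColor(im,cv2.COLOR_RGB2GRAY)[135:152,278:298]
m=(g>150).astype(np.uint8)
N,L,st,c=cv2.connectedComponentsWithStats(m);print(st,c+[278,135])
p=cv2.cvtColor(im,cv2.COLOR_RGB2HSV)
print("tip",plane(d,(287.5,144),.084)); 
for c in((284,258.),(284,259)): print("bearing",plane(d,c,.1364))
E
```

```text
[[  0   0  20  17 146]
 [  1   1  16  15 194]] [[289.11643836 143.12328767]
 [286.28350515 142.90721649]]
tip [ 0.58752682 -0.01378898  0.084     ]
bearing [ 0.52776008 -0.0114733   0.1364    ]
bearing [ 0.52715805 -0.01147352  0.1364    ]
```

View pics/w3c.png

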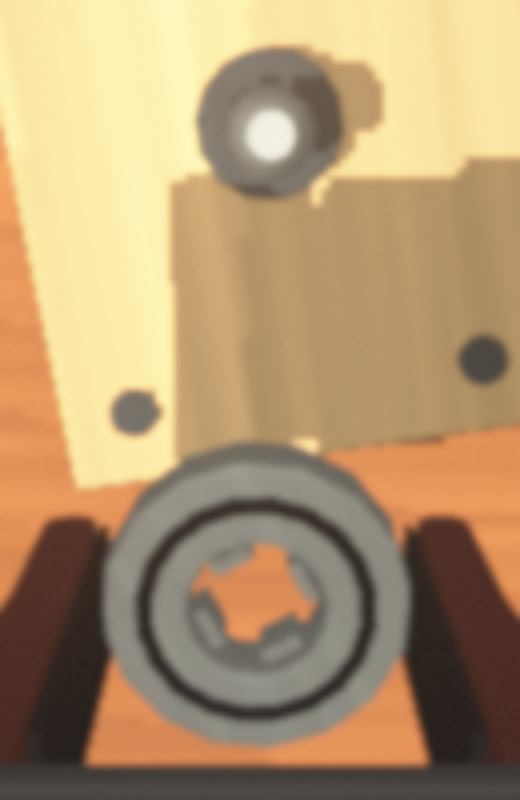

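Request:
drive_tool([
  {"fingers":200,"tx":0,"ty":0.002,"tz":-0.03,"yaw":0},
  {"fingers":200,"tx":0,"ty":0.002,"tz":-0.055,"yaw":0},
  {"fingers":200,"tx":0,"ty":0.002,"tz":-0.0625,"yaw":0},
  {"fingers":200,"tx":0,"ty":0.002,"tz":-0.0625,"yaw":0},
  {"fingers":200,"tx":0.015,"ty":0.002,"tz":-0.0625,"yaw":0},
  {"fingers":200,"tx":0.028,"ty":0.002,"tz":-0.0625,"yaw":0},
  {"fingers":200,"tx":0.036,"ty":0.002,"tz":-0.0625,"yaw":0},
  {"fingers":200,"tx":0.037,"ty":0.002,"tz":-0.0625,"yaw":0},
  {"fingers":200,"tx":0.037,"ty":0.002,"tz":-0.0625,"yaw":0},
  {"fingers":200,"tx":0.037,"ty":0.002,"tz":-0.0625,"yaw":0},
], grip_force=60)

```text
t: 6.65
ee_pos: [0.5887, -0.0128, 0.1135]
tcp_rot: [-134.2, 89.9, 45.8]
wrist_force: [0.5, -0.2, -2.5]
finger_gap: 0.0424
```

```bash
python3 st.py .588 -.0125 .112; python3 look.py w4 wrist; python3 look.py s4 scene; python3 - <<'E'
from h import *
a=cv2.resize(cv2.imread("pics/w4.png")[200:320,210:370],None,fx=3,fy=3);b=cv2.resize(cv2.imread("pics/s4.png")[190:290,240:340],(360,360))
cv2.imwrite("pics/c4.png",np.hstack([cv2.resize(a,(440,360)),b]))
E
```

```text
t 6.65 p [ 0.5887 -0.0128  0.1135] F [ 0.55 -0.19 -2.49] gap 0.0424 q [-8. 28. 96.  0. 56. 82.]
[[0.002, -0.001, -1.0], [0.002, -1.0, 0.001], [-1.0, -0.002, -0.002]]
delta [ 0.0015 -0.0003  0.0007]
```

View pics/c4.png

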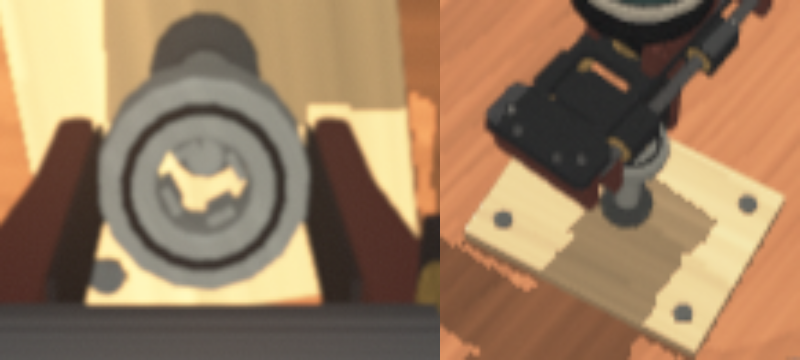

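The tip is visible through the bore and centred laterally. Checking the numbers now.

```bash
python3 - <<'E'
from h import *
d=np.load("pics/w4.npz")
print("tip",plane(d,(284.5,250),.084).round(4),"seal",plane(d,(283.8,262),.1001).round(4))
E
```

```text
tip [ 0.5892 -0.014   0.084 ] seal [ 0.5886 -0.0136  0.1001]
```

Request:
drive_tool([
  {"fingers":200,"tx":0.002,"ty":0,"tz":0,"yaw":0},
  {"fingers":200,"tx":0.004,"ty":0,"tz":0,"yaw":0},
  {"fingers":200,"tx":0.006,"ty":0,"tz":0,"yaw":0},
  {"fingers":200,"tx":0.008,"ty":0,"tz":0,"yaw":0},
  {"fingers":200,"tx":0.01,"ty":0,"tz":0,"yaw":0},
  {"fingers":200,"tx":0.012,"ty":0,"tz":0,"yaw":0},
  {"fingers":200,"tx":0.014,"ty":0,"tz":0,"yaw":0},
  {"fingers":200,"tx":0.016,"ty":0,"tz":0,"yaw":0},
  {"fingers":200,"tx":0.018,"ty":0,"tz":0,"yaw":0},
  {"fingers":200,"tx":0.02,"ty":0,"tz":0,"yaw":0},
])

```text
t: 8.0
ee_pos: [0.5889, -0.0129, 0.094]
tcp_rot: [-145.3, 89.8, 34.7]
wrist_force: [-2.6, -0.1, 6.4]
finger_gap: 0.0423
```

Request:
drive_tool([
  {"fingers":200,"tx":0.004,"ty":0,"tz":0.0005,"yaw":0},
  {"fingers":200,"tx":0.008,"ty":0,"tz":0.0005,"yaw":0},
  {"fingers":200,"tx":0.012,"ty":0,"tz":0.0005,"yaw":0},
  {"fingers":200,"tx":0.016,"ty":0,"tz":0.0005,"yaw":0},
  {"fingers":200,"tx":0.019,"ty":0,"tz":0.0005,"yaw":0},
  {"fingers":200,"tx":0.022,"ty":0,"tz":0.0005,"yaw":0},
  {"fingers":200,"tx":0.024,"ty":0,"tz":0.0005,"yaw":0},
  {"fingers":200,"tx":0.025,"ty":0,"tz":0.0005,"yaw":0},
  {"fingers":200,"tx":0.026,"ty":0,"tz":0.0005,"yaw":0},
  {"fingers":200,"tx":0.027,"ty":0,"tz":0.0005,"yaw":0},
])

```text
t: 9.25
ee_pos: [0.5888, -0.0129, 0.0675]
tcp_rot: [-154.1, 89.8, 25.9]
wrist_force: [-1.8, -0.5, 7.7]
finger_gap: 0.0421
```

```bash
python3 st.py; python3 look.py s5 scene;python3 look.py w5 wrist; python3 - <<'E'
from h import *
a=cv2.imread("pics/w5.png")[190:320,210:370];b=cv2.resize(cv2.imread("pics/s5.png")[190:290,240:340],(360,360))
cv2.imwrite("pics/c5.png",np.hstack([cv2.resize(a,(440,360)),b]))
E
```

```text
t 9.25 p [ 0.5888 -0.0129  0.0675] F [-1.82 -0.55  7.67] gap 0.0421 q [-8. 31. 98.  0. 51. 82.]
[[0.003, -0.0, -1.0], [0.002, -1.0, 0.0], [-1.0, -0.002, -0.003]]
```

View pics/c5.png

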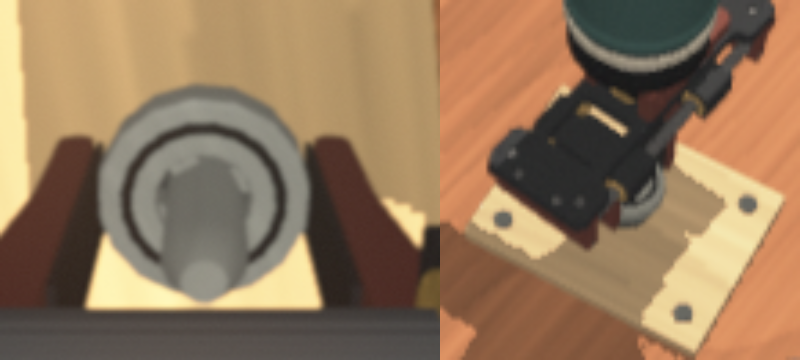

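Request:
drive_tool([
  {"fingers":200,"tx":0.001,"ty":0,"tz":0.0005,"yaw":0},
  {"fingers":200,"tx":0.002,"ty":0,"tz":0.0005,"yaw":0},
  {"fingers":200,"tx":0.003,"ty":0,"tz":0.0005,"yaw":0},
  {"fingers":200,"tx":0.0035,"ty":0,"tz":0.0005,"yaw":0},
  {"fingers":200,"tx":0.004,"ty":0,"tz":0.0005,"yaw":0},
  {"fingers":200,"tx":0.0045,"ty":0,"tz":0.0005,"yaw":0},
  {"fingers":200,"tx":0.005,"ty":0,"tz":0.0005,"yaw":0},
  {"fingers":200,"tx":0.0053,"ty":0,"tz":0.0005,"yaw":0},
  {"fingers":200,"tx":0.0056,"ty":0,"tz":0.0005,"yaw":0},
  {"fingers":200,"tx":0.006,"ty":0,"tz":0.0005,"yaw":0},
])

```text
t: 10.6
ee_pos: [0.5887, -0.0129, 0.0619]
tcp_rot: [-160.2, 89.8, 19.7]
wrist_force: [-1.7, -0.7, 6.7]
finger_gap: 0.0418
```

Request:
drive_tool([
  {"fingers":200,"tx":0.0003,"ty":0,"tz":0,"yaw":0},
  {"fingers":200,"tx":0.0006,"ty":0,"tz":0,"yaw":0},
  {"fingers":200,"tx":0.0009,"ty":0,"tz":0,"yaw":0},
  {"fingers":200,"tx":0.0012,"ty":0,"tz":0,"yaw":0},
  {"fingers":200,"tx":0.0015,"ty":0,"tz":0,"yaw":0},
  {"fingers":200,"tx":0.0018,"ty":0,"tz":0,"yaw":0},
  {"fingers":200,"tx":0.0021,"ty":0,"tz":0,"yaw":0},
  {"fingers":200,"tx":0.0023,"ty":0,"tz":0,"yaw":0},
  {"fingers":200,"tx":0.0025,"ty":0,"tz":0,"yaw":0},
  {"fingers":200,"tx":0.0025,"ty":0,"tz":0,"yaw":0},
])

```text
t: 11.85
ee_pos: [0.5888, -0.0129, 0.0597]
tcp_rot: [-161.9, 89.7, 18.0]
wrist_force: [-1.1, 0.0, 6.3]
finger_gap: 0.0425
```

Request:
drive_tool([
  {"fingers":200,"tx":0.0003,"ty":0,"tz":0,"yaw":0},
  {"fingers":200,"tx":0.0006,"ty":0,"tz":0,"yaw":0},
  {"fingers":200,"tx":0.0009,"ty":0,"tz":0,"yaw":0},
  {"fingers":200,"tx":0.0012,"ty":0,"tz":0,"yaw":0},
  {"fingers":200,"tx":0.0015,"ty":0,"tz":0,"yaw":0},
  {"fingers":200,"tx":0.0018,"ty":0,"tz":0,"yaw":0},
  {"fingers":200,"tx":0.0021,"ty":0,"tz":0,"yaw":0},
  {"fingers":200,"tx":0.0024,"ty":0,"tz":0,"yaw":0},
  {"fingers":200,"tx":0.0027,"ty":0,"tz":0,"yaw":0},
  {"fingers":200,"tx":0.003,"ty":0,"tz":0,"yaw":0},
])

```text
t: 13.1
ee_pos: [0.5889, -0.0129, 0.057]
tcp_rot: [-163.0, 89.7, 17.0]
wrist_force: [-2.6, -0.7, 6.5]
finger_gap: 0.0422
```

Request:
drive_tool([
  {"fingers":200,"tx":0.0003,"ty":0,"tz":0,"yaw":0},
  {"fingers":200,"tx":0.0006,"ty":0,"tz":0,"yaw":0},
  {"fingers":200,"tx":0.0009,"ty":0,"tz":0,"yaw":0},
  {"fingers":200,"tx":0.0012,"ty":0,"tz":0,"yaw":0},
  {"fingers":200,"tx":0.0015,"ty":0,"tz":0,"yaw":0},
  {"fingers":200,"tx":0.0018,"ty":0,"tz":0,"yaw":0},
  {"fingers":200,"tx":0.0021,"ty":0,"tz":0,"yaw":0},
  {"fingers":200,"tx":0.0024,"ty":0,"tz":0,"yaw":0},
  {"fingers":200,"tx":0.0027,"ty":0,"tz":0,"yaw":0},
  {"fingers":200,"tx":0.003,"ty":0,"tz":0,"yaw":0},
])

```text
t: 14.35
ee_pos: [0.5889, -0.0129, 0.0545]
tcp_rot: [-164.2, 89.7, 15.8]
wrist_force: [-3.6, 0.4, 8.8]
finger_gap: 0.0423
```

Request:
drive_tool([
  {"fingers":200,"tx":0.0002,"ty":0,"tz":0.0003,"yaw":0},
  {"fingers":200,"tx":0.0004,"ty":0,"tz":0.0005,"yaw":0},
  {"fingers":200,"tx":0.0006,"ty":0,"tz":0.0005,"yaw":0},
  {"fingers":200,"tx":0.0008,"ty":0,"tz":0.0005,"yaw":0},
  {"fingers":200,"tx":0.001,"ty":0,"tz":0.0005,"yaw":0},
  {"fingers":200,"tx":0.0012,"ty":0,"tz":0.0005,"yaw":0},
  {"fingers":200,"tx":0.0014,"ty":0,"tz":0.0005,"yaw":0},
  {"fingers":200,"tx":0.0016,"ty":0,"tz":0.0005,"yaw":0},
  {"fingers":200,"tx":0.0018,"ty":0,"tz":0.0005,"yaw":0},
  {"fingers":200,"tx":0.0018,"ty":0,"tz":0.0005,"yaw":0},
])

```text
t: 15.6
ee_pos: [0.5889, -0.0129, 0.0537]
tcp_rot: [-168.1, 89.7, 11.9]
wrist_force: [-1.7, 0.2, 11.5]
finger_gap: 0.0423
```

Request:
drive_tool([
  {"fingers":200,"tx":0.0003,"ty":0,"tz":0,"yaw":0},
  {"fingers":200,"tx":0.0006,"ty":0,"tz":0,"yaw":0},
  {"fingers":200,"tx":0.0009,"ty":0,"tz":0,"yaw":0},
  {"fingers":200,"tx":0.0012,"ty":0,"tz":0,"yaw":0},
  {"fingers":200,"tx":0.0014,"ty":0,"tz":0,"yaw":0},
  {"fingers":200,"tx":0.0016,"ty":0,"tz":0,"yaw":0},
  {"fingers":200,"tx":0.0016,"ty":0,"tz":0,"yaw":0},
  {"fingers":200,"tx":0.0016,"ty":0,"tz":0,"yaw":0},
  {"fingers":200,"tx":0.0016,"ty":0,"tz":0,"yaw":0},
  {"fingers":200,"tx":0.0016,"ty":0,"tz":0,"yaw":0},
])

```text
t: 16.85
ee_pos: [0.5889, -0.013, 0.0531]
tcp_rot: [-169.1, 89.7, 10.9]
wrist_force: [-3.7, 0.1, 13.2]
finger_gap: 0.0418
```

Request:
drive_tool([
  {"fingers":200,"tx":0.0006,"ty":0,"tz":0,"yaw":0},
  {"fingers":200,"tx":0.001,"ty":0,"tz":0,"yaw":0},
  {"fingers":200,"tx":0.0013,"ty":0,"tz":0,"yaw":0},
  {"fingers":200,"tx":0.0016,"ty":0,"tz":0,"yaw":0},
  {"fingers":200,"tx":0.0019,"ty":0,"tz":0,"yaw":0},
  {"fingers":200,"tx":0.0021,"ty":0,"tz":0,"yaw":0},
  {"fingers":200,"tx":0.0023,"ty":0,"tz":0,"yaw":0},
  {"fingers":200,"tx":0.0023,"ty":0,"tz":0,"yaw":0},
  {"fingers":200,"tx":0.0023,"ty":0,"tz":0,"yaw":0},
  {"fingers":200,"tx":0.0023,"ty":0,"tz":0,"yaw":0},
])

```text
t: 18.1
ee_pos: [0.5889, -0.0129, 0.0523]
tcp_rot: [-170.9, 89.6, 9.1]
wrist_force: [-5.0, 0.2, 18.3]
finger_gap: 0.0419
```

Seat force is about 12 N over the drag and the stiffness has risen, so the bearing is home. I'll release, lift and go to the spacer.

Request:
drive_tool([
  {"fingers":0,"tx":0.0018,"ty":0,"tz":0,"yaw":0},
  {"fingers":0,"tx":0.0015,"ty":0,"tz":0,"yaw":0},
  {"fingers":0,"tx":0.001,"ty":0,"tz":0,"yaw":0},
  {"fingers":0,"tx":-0.02,"ty":0,"tz":0,"yaw":0},
  {"fingers":0,"tx":-0.06,"ty":0,"tz":0,"yaw":0},
  {"fingers":0,"tx":-0.098,"ty":0,"tz":0,"yaw":0},
  {"fingers":0,"tx":-0.1,"ty":0.045,"tz":0.027,"yaw":0},
  {"fingers":0,"tx":-0.1,"ty":0.09,"tz":0.055,"yaw":0},
  {"fingers":0,"tx":-0.1,"ty":0.135,"tz":0.082,"yaw":0},
  {"fingers":0,"tx":-0.1,"ty":0.18,"tz":0.11,"yaw":0},
])

```text
t: 19.35
ee_pos: [0.4774, -0.1943, 0.1513]
tcp_rot: [-172.7, 89.6, 7.3]
wrist_force: [-0.4, -0.7, -0.2]
finger_gap: 0.0881
```

```bash
python3 st.py .4622 -.222 .13; python3 look.py s6 scene;python3 look.py w6 wrist; python3 - <<'E'
from h import *
b=cv2.resize(cv2.imread("pics/s6.png")[190:290,240:340],(420,420),interpolation=cv2.INTER_CUBIC)
cv2.imwrite("pics/c6.png",np.hstack([cv2.resize(cv2.imread("pics/w6.png"),(380,420)),b]))
E
```

```text
t 19.35 p [ 0.4774 -0.1943  0.1513] F [-0.44 -0.7  -0.21] gap 0.0881 q [-30.  20. 103.   0.  57.  60.]
[[0.007, 0.0, -1.0], [0.001, -1.0, -0.0], [-1.0, -0.001, -0.007]]
delta [0.0212 0.0277 0.0154]
```

View pics/c6.png

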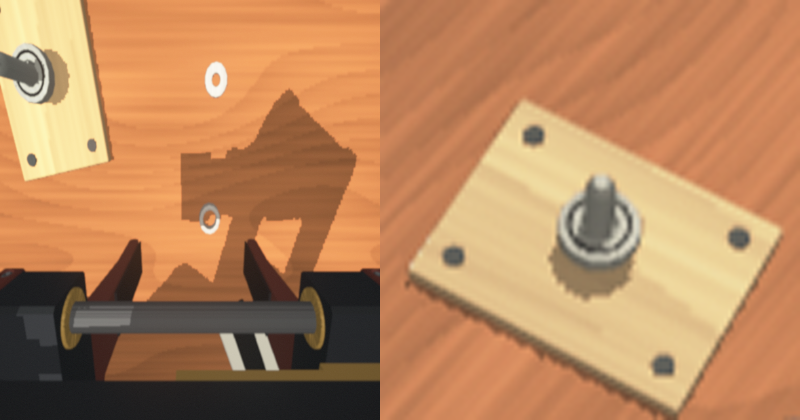

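The bearing stays seated on the post, with the post through its bore. The spacer shows at about (307,219) in the wrist image, with the spare farther off at (318,79).

```bash
python3 - <<'E'
from h import *
d=np.load("pics/w6.npz");im=d["img"]
hsv=cv2.cvtColor(im,cv2.COLOR_RGB2HSV)
u,v,h=307,219,24
p=hsv[v-h:v+h,u-h:u+h];m=(p[...,1]<75).astype(np.uint8)
N,L,st,_=cv2.connectedComponentsWithStats(m);i=1+np.argmax(st[1:,4])
c,_=cv2.findContours((L==i).astype(np.uint8),cv2.RETR_EXTERNAL,cv2.CHAIN_APPROX_NONE)
(cx,cy),ax,_=cv2.fitEllipse(max(c,key=len));c=(cx+u-h,cy+v-h)
print(st[i],np.round(c,1),ax,[plane(d,c,z).round(4) for z in(.006,.012)])
E
```

```text
[ 11   8  30  31 474] [308.4 218.2] (28.949907302856445, 29.877605438232422) [array([ 0.4616, -0.2243,  0.006 ]), array([ 0.4633, -0.2237,  0.012 ])]
```

Request:
drive_tool([
  {"fingers":0,"tx":0.03,"ty":0.028,"tz":0.0163,"yaw":0},
  {"fingers":0,"tx":0.07,"ty":0.028,"tz":0.0163,"yaw":0},
  {"fingers":0,"tx":0.105,"ty":0.028,"tz":0.0163,"yaw":0},
  {"fingers":0,"tx":0.122,"ty":0.028,"tz":0.0163,"yaw":0},
  {"fingers":0,"tx":0.126,"ty":0.028,"tz":0.0163,"yaw":0},
  {"fingers":120,"tx":0.126,"ty":0.028,"tz":0.0163,"yaw":0},
  {"fingers":240,"tx":0.126,"ty":0.028,"tz":0.0163,"yaw":0},
  {"fingers":240,"tx":0.126,"ty":0.028,"tz":0.0163,"yaw":0},
  {"fingers":240,"tx":0.126,"ty":0.028,"tz":0.0163,"yaw":0},
  {"fingers":240,"tx":0.126,"ty":0.028,"tz":0.0163,"yaw":0},
], grip_force=25)

```text
t: 20.7
ee_pos: [0.4602, -0.2245, 0.0254]
tcp_rot: [178.2, 89.7, -2.1]
wrist_force: [-1.1, 0.2, -0.3]
finger_gap: 0.0413
```

```bash
python3 st.py .5885 -.0127 .15; python3 look.py w7 wrist
```

```text
t 20.7 p [ 0.4602 -0.2245  0.0254] F [-1.12  0.23 -0.26] gap 0.0413 q [-34.  31. 109.   0.  39.  56.]
[[0.005, -0.005, -1.0], [-0.0, -1.0, 0.005], [-1.0, 0.0, -0.005]]
delta [-0.124  -0.2123 -0.128 ]
```

View pics/w7.png

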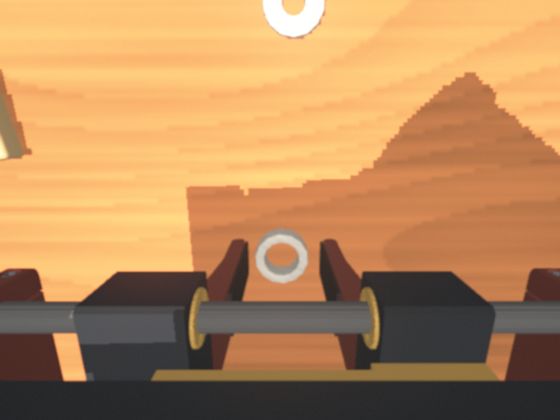

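The spacer is centred between the jaws, which are still closing. I'll close on it, then lift.

Request:
drive_tool([
  {"fingers":240,"tx":0,"ty":0,"tz":0,"yaw":0},
  {"fingers":240,"tx":0,"ty":0,"tz":0,"yaw":0},
  {"fingers":240,"tx":0,"ty":0,"tz":0,"yaw":0},
  {"fingers":240,"tx":0,"ty":0,"tz":0,"yaw":0},
  {"fingers":240,"tx":0,"ty":0,"tz":0,"yaw":0},
  {"fingers":240,"tx":-0.03,"ty":0,"tz":0,"yaw":0},
  {"fingers":240,"tx":-0.08,"ty":0,"tz":0,"yaw":0},
  {"fingers":240,"tx":-0.125,"ty":-0.01,"tz":-0.005,"yaw":0},
  {"fingers":240,"tx":-0.125,"ty":-0.06,"tz":-0.025,"yaw":0},
  {"fingers":240,"tx":-0.125,"ty":-0.11,"tz":-0.045,"yaw":0},
])

```text
t: 22.0
ee_pos: [0.5059, -0.114, 0.1515]
tcp_rot: [174.1, 89.6, -6.3]
wrist_force: [0.2, -0.5, -0.6]
finger_gap: 0.0291
```

```bash
python3 st.py .5885 -.0127 .15; python3 look.py w8 wrist
```

```text
t 22.0 p [ 0.5059 -0.114   0.1515] F [ 0.24 -0.47 -0.58] gap 0.0291 q [-20.  20. 103.   0.  57.  70.]
[[0.007, -0.006, -1.0], [-0.001, -1.0, 0.006], [-1.0, 0.001, -0.007]]
delta [ 0.002  -0.1018 -0.0819]
```

View pics/w8.png

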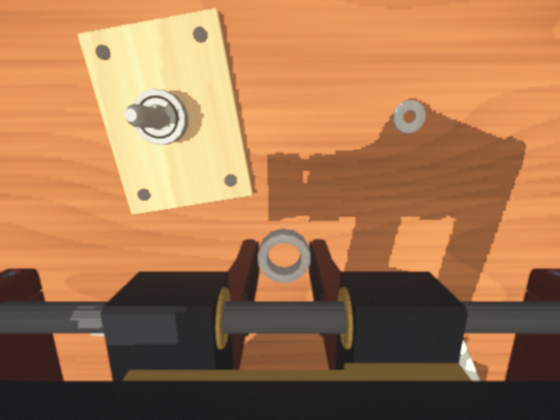

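```bash
python3 - <<'E'
from h import *
d=np.load("pics/w8.npz");im=d["img"]
cv2.imwrite("pics/c8.png",cv2.resize(im[215:300,235:335,::-1],(600,510),interpolation=cv2.INTER_CUBIC))
for z in(.138,):
  for r in(255,257,259,261):print(r,plane(d,(284,r),z).round(4))
E
```

```text
255 [ 0.51   -0.1149  0.138 ]
257 [ 0.5088 -0.1149  0.138 ]
259 [ 0.5076 -0.1149  0.138 ]
261 [ 0.5064 -0.1149  0.138 ]
```

View pics/c8.png

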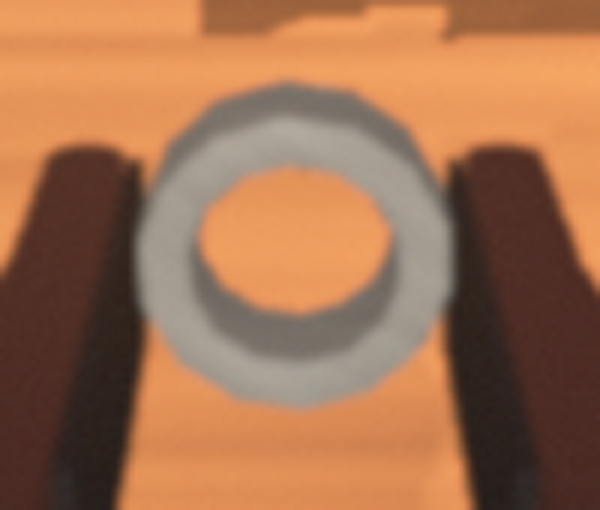

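Request:
drive_tool([
  {"fingers":240,"tx":0,"ty":-0.03,"tz":-0.025,"yaw":0},
  {"fingers":240,"tx":0,"ty":-0.065,"tz":-0.05,"yaw":0},
  {"fingers":240,"tx":0,"ty":-0.095,"tz":-0.075,"yaw":0},
  {"fingers":240,"tx":0,"ty":-0.1015,"tz":-0.0797,"yaw":0},
  {"fingers":240,"tx":0,"ty":-0.1015,"tz":-0.0797,"yaw":0},
  {"fingers":240,"tx":0.02,"ty":-0.1015,"tz":-0.0797,"yaw":0},
  {"fingers":240,"tx":0.034,"ty":-0.1015,"tz":-0.0797,"yaw":0},
  {"fingers":240,"tx":0.037,"ty":-0.1015,"tz":-0.0797,"yaw":0},
  {"fingers":240,"tx":0.037,"ty":-0.1015,"tz":-0.0797,"yaw":0},
  {"fingers":240,"tx":0.037,"ty":-0.1015,"tz":-0.0797,"yaw":0},
])

```text
t: 23.3
ee_pos: [0.588, -0.0071, 0.1156]
tcp_rot: [-160.8, 89.5, 19.0]
wrist_force: [-0.5, 0.2, 0.0]
finger_gap: 0.0292
```

```bash
python3 st.py .5865 -.0129 .115; python3 look.py w9 wrist; python3 - <<'E'
from h import *
im=np.load("pics/w9.npz")["img"]
cv2.imwrite("pics/c9.png",cv2.resize(im[215:300,235:335,::-1],(600,510),interpolation=cv2.INTER_CUBIC))
E
```

```text
t 23.3 p [ 0.588  -0.0071  0.1156] F [-0.49  0.19  0.05] gap 0.0292 q [-8. 27. 96.  0. 56. 83.]
[[0.009, -0.004, -1.0], [0.003, -1.0, 0.004], [-1.0, -0.003, -0.009]]
delta [0.0006 0.0058 0.0015]
```

View pics/c9.png

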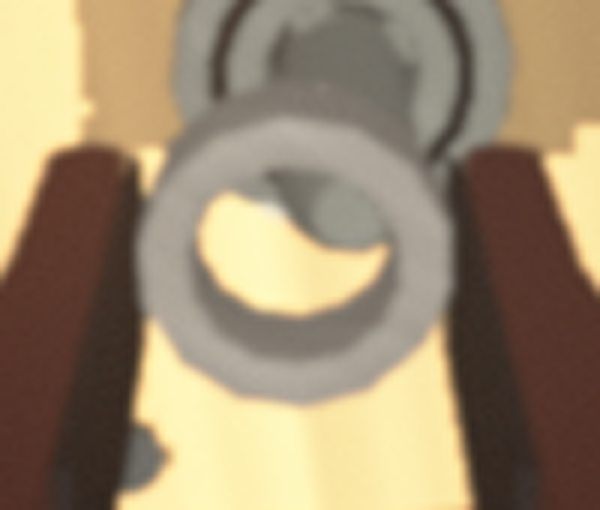

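The tip appears to the right of the bore because TCP y is 5.8 mm off. I'll correct that before going down.

Request:
drive_tool([
  {"fingers":240,"tx":0,"ty":0.003,"tz":0.0008,"yaw":0},
  {"fingers":240,"tx":0,"ty":0.0058,"tz":0.0015,"yaw":0},
  {"fingers":240,"tx":0,"ty":0.0058,"tz":0.0015,"yaw":0},
  {"fingers":240,"tx":0,"ty":0.0058,"tz":0.0015,"yaw":0},
  {"fingers":240,"tx":0,"ty":0.0058,"tz":0.0015,"yaw":0},
  {"fingers":240,"tx":0,"ty":0.0058,"tz":0.0015,"yaw":0},
  {"fingers":240,"tx":0,"ty":0.0058,"tz":0.0015,"yaw":0},
  {"fingers":240,"tx":0,"ty":0.0058,"tz":0.0015,"yaw":0},
  {"fingers":240,"tx":0,"ty":0.0058,"tz":0.0015,"yaw":0},
  {"fingers":240,"tx":0,"ty":0.0058,"tz":0.0015,"yaw":0},
])

```text
t: 24.6
ee_pos: [0.5865, -0.0129, 0.1156]
tcp_rot: [-161.3, 89.5, 18.4]
wrist_force: [0.9, 0.4, 0.3]
finger_gap: 0.0287
```

```bash
python3 st.py .5865 -.0129 .115; python3 look.py w10 wrist; python3 - <<'E'
from h import *
im=np.load("pics/w10.npz")["img"]
cv2.imwrite("pics/c10.png",cv2.resize(im[215:300,235:335,::-1],(600,510),interpolation=cv2.INTER_CUBIC))
E
```

```text
t 24.6 p [ 0.5865 -0.0129  0.1156] F [0.93 0.43 0.25] gap 0.0287 q [-8. 27. 96.  0. 56. 82.]
[[0.009, -0.004, -1.0], [0.003, -1.0, 0.004], [-1.0, -0.003, -0.009]]
delta [0.0006 0.     0.    ]
```

View pics/c10.png

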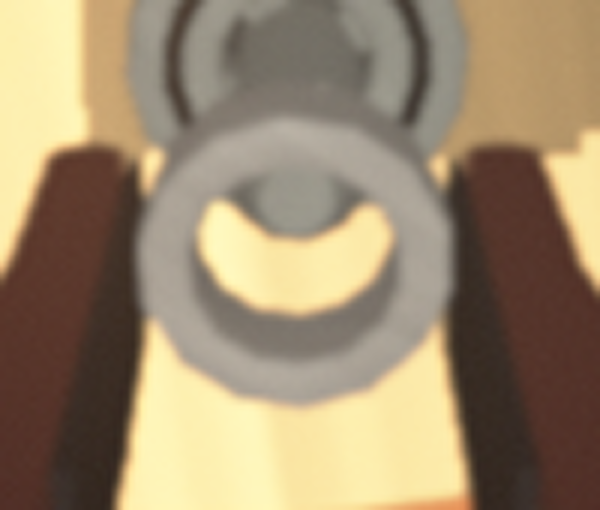

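Request:
drive_tool([
  {"fingers":240,"tx":0.004,"ty":0,"tz":0,"yaw":0},
  {"fingers":240,"tx":0.008,"ty":0,"tz":0.0001,"yaw":0},
  {"fingers":240,"tx":0.013,"ty":0,"tz":0.0001,"yaw":0},
  {"fingers":240,"tx":0.018,"ty":0,"tz":0.0002,"yaw":0},
  {"fingers":240,"tx":0.023,"ty":0.0001,"tz":0.0002,"yaw":0},
  {"fingers":240,"tx":0.028,"ty":0.0001,"tz":0.0002,"yaw":0},
  {"fingers":240,"tx":0.033,"ty":0.0001,"tz":0.0003,"yaw":0},
  {"fingers":240,"tx":0.038,"ty":0.0001,"tz":0.0003,"yaw":0},
  {"fingers":240,"tx":0.042,"ty":0.0001,"tz":0.0004,"yaw":0},
  {"fingers":240,"tx":0.045,"ty":0.0001,"tz":0.0004,"yaw":0},
])

```text
t: 25.9
ee_pos: [0.5865, -0.0128, 0.0704]
tcp_rot: [-161.0, 89.5, 18.7]
wrist_force: [0.2, 1.1, -0.9]
finger_gap: 0.0293
```

```bash
python3 st.py .5865 -.0129 .066; python3 look.py w11 wrist;python3 look.py s11 scene; python3 - <<'E'
from h import *
a=cv2.imread("pics/w11.png")[190:320,210:370];b=cv2.resize(cv2.imread("pics/s11.png")[190:290,240:340],(360,360))
cv2.imwrite("pics/c11.png",np.hstack([cv2.resize(a,(440,360)),b]))
E
```

```text
t 25.9 p [ 0.5865 -0.0128  0.0704] F [ 0.23  1.09 -0.88] gap 0.0293 q [-8. 31. 98.  0. 50. 82.]
[[0.009, -0.004, -1.0], [0.003, -1.0, 0.004], [-1.0, -0.003, -0.009]]
delta [0.0044 0.0001 0.    ]
```

View pics/c11.png

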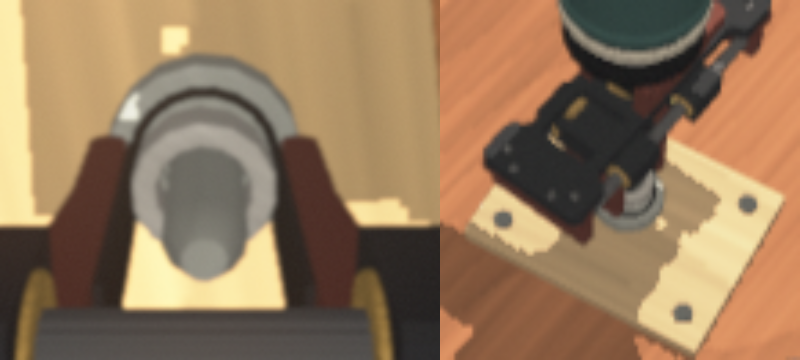

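The spacer slides freely on the post above the bearing. I'll lower it to contact and release.

Request:
drive_tool([
  {"fingers":240,"tx":0.001,"ty":0,"tz":0,"yaw":0},
  {"fingers":240,"tx":0.002,"ty":0,"tz":0,"yaw":0},
  {"fingers":240,"tx":0.003,"ty":0,"tz":0,"yaw":0},
  {"fingers":240,"tx":0.0035,"ty":0,"tz":0,"yaw":0},
  {"fingers":240,"tx":0.004,"ty":0,"tz":0,"yaw":0},
  {"fingers":240,"tx":0.0045,"ty":0,"tz":0,"yaw":0},
  {"fingers":240,"tx":0.005,"ty":0,"tz":0,"yaw":0},
  {"fingers":240,"tx":0.0055,"ty":0,"tz":0,"yaw":0},
  {"fingers":240,"tx":0.0058,"ty":0,"tz":0,"yaw":0},
  {"fingers":240,"tx":0.0058,"ty":0,"tz":0,"yaw":0},
])

```text
t: 27.25
ee_pos: [0.5864, -0.0128, 0.0648]
tcp_rot: [-160.6, 89.5, 19.1]
wrist_force: [-0.9, -0.0, 6.0]
finger_gap: 0.0286
```

Request:
drive_tool([
  {"fingers":0,"tx":0.001,"ty":0,"tz":0,"yaw":0},
  {"fingers":0,"tx":0,"ty":0,"tz":0,"yaw":0},
  {"fingers":0,"tx":-0.001,"ty":0,"tz":0,"yaw":0},
  {"fingers":0,"tx":-0.02,"ty":0,"tz":0,"yaw":0},
  {"fingers":0,"tx":-0.055,"ty":0,"tz":0,"yaw":0},
  {"fingers":0,"tx":-0.085,"ty":-0.01,"tz":-0.002,"yaw":0},
  {"fingers":0,"tx":-0.085,"ty":-0.06,"tz":-0.01,"yaw":0},
  {"fingers":0,"tx":-0.085,"ty":-0.11,"tz":-0.017,"yaw":0},
  {"fingers":0,"tx":-0.085,"ty":-0.15,"tz":-0.022,"yaw":0},
  {"fingers":0,"tx":-0.085,"ty":-0.15,"tz":-0.022,"yaw":0},
])

```text
t: 28.5
ee_pos: [0.6085, 0.1395, 0.1504]
tcp_rot: [-158.1, 89.4, 21.8]
wrist_force: [0.2, -0.0, 0.1]
finger_gap: 0.0882
```

```bash
python3 st.py .620 .2155 .15; python3 look.py s12 scene;python3 look.py w12 wrist; python3 - <<'E'
from h import *
b=cv2.resize(cv2.imread("pics/s12.png")[190:290,240:340],(420,420),interpolation=cv2.INTER_CUBIC)
cv2.imwrite("pics/c12.png",np.hstack([cv2.resize(cv2.imread("pics/w12.png"),(380,420)),b]))
T=np.load("pics/top0.npz")
print("glue cap",plane(T,(233,93),.15),"jar cap",plane(T,(129,127),.075))
E
```

```text
t 28.5 p [0.6085 0.1395 0.1504] F [ 0.25 -0.05  0.06] gap 0.0882 q [ 6. 28. 90.  0. 62. 96.]
[[0.009, -0.001, -1.0], [0.004, -1.0, 0.001], [-1.0, -0.004, -0.009]]
delta [ 0.0008 -0.076  -0.0115]
glue cap [0.75266544 0.1273989  0.15      ] jar cap [0.7002984  0.36072709 0.075     ]
```

View pics/c12.png

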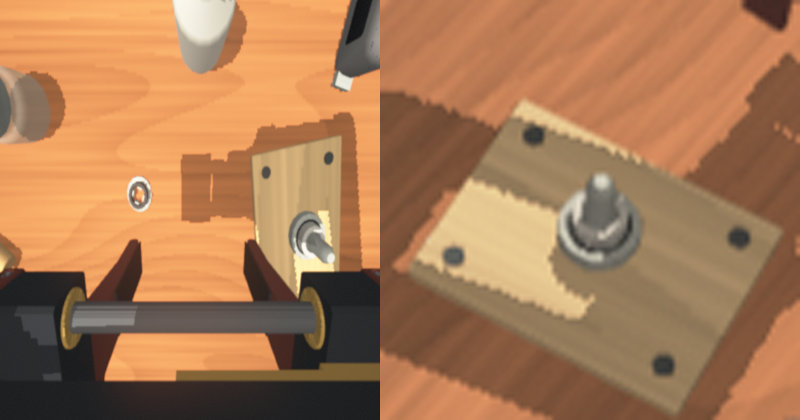

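The spacer rests on the bearing. The retainer is at about (205,194) in the wrist image. The glue bottle and jar are clear of the grasp.

```bash
python3 - <<'E'
from h import *
d=np.load("pics/w12.npz");im=d["img"]
cv2.imwrite("pics/c12b.png",cv2.resize(im[164:224,170:240,::-1],(560,480),interpolation=cv2.INTER_CUBIC))
hsv=cv2.cvtColor(im,cv2.COLOR_RGB2HSV);u,v,h=205,194,26
p=hsv[v-h:v+h,u-h:u+h];m=(p[...,1]<75).astype(np.uint8)
N,L,st,_=cv2.connectedComponentsWithStats(m);i=1+np.argmax(st[1:,4])
c,_=cv2.findContours((L==i).astype(np.uint8),cv2.RETR_EXTERNAL,cv2.CHAIN_APPROX_NONE)
(cx,cy),ax,_=cv2.fitEllipse(max(c,key=len));c=(cx+u-h,cy+v-h)
print(st[i],np.round(c,1),ax,[plane(d,c,z).round(4) for z in(.003,.006)])
E
```

```text
[  8   8  37  36 805] [205.2 193.4] (33.59224319458008, 36.17805099487305) [array([0.6208, 0.2143, 0.003 ]), array([0.6214, 0.2135, 0.006 ])]
```

View pics/c12b.png

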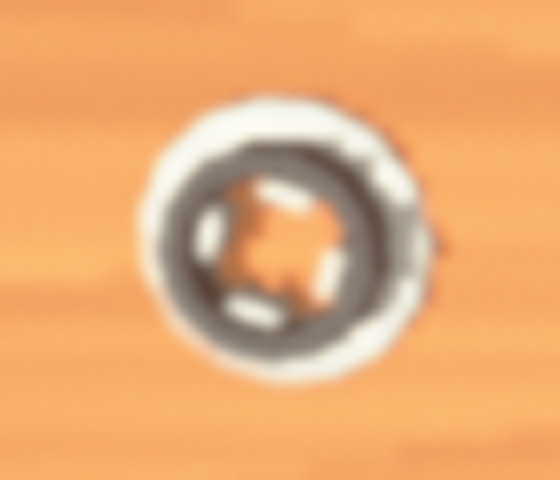

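Request:
drive_tool([
  {"fingers":0,"tx":0,"ty":-0.045,"tz":-0.008,"yaw":0},
  {"fingers":0,"tx":0.02,"ty":-0.0755,"tz":-0.0109,"yaw":0},
  {"fingers":0,"tx":0.06,"ty":-0.0755,"tz":-0.0109,"yaw":0},
  {"fingers":0,"tx":0.095,"ty":-0.0755,"tz":-0.0109,"yaw":0},
  {"fingers":0,"tx":0.115,"ty":-0.0755,"tz":-0.0109,"yaw":0},
  {"fingers":0,"tx":0.1205,"ty":-0.0755,"tz":-0.0109,"yaw":0},
  {"fingers":0,"tx":0.1232,"ty":-0.0755,"tz":-0.0109,"yaw":0},
  {"fingers":0,"tx":0.1235,"ty":-0.0755,"tz":-0.0109,"yaw":0},
  {"fingers":0,"tx":0.1235,"ty":-0.0755,"tz":-0.0109,"yaw":0},
  {"fingers":0,"tx":0.1235,"ty":-0.0755,"tz":-0.0109,"yaw":0},
])

```text
t: 29.85
ee_pos: [0.6206, 0.2127, 0.0277]
tcp_rot: [-163.8, 89.5, 16.1]
wrist_force: [-0.5, 0.4, 1.1]
finger_gap: 0.0876
```

```bash
python3 st.py .6205 .2155 .0266; python3 look.py w13 wrist
```

```text
t 29.85 p [0.6206 0.2127 0.0277] F [-0.47  0.44  1.1 ] gap 0.0876 q [ 13.  38.  90.   0.  51. 103.]
[[0.009, -0.003, -1.0], [0.003, -1.0, 0.003], [-1.0, -0.003, -0.009]]
delta [ 0.0011 -0.0028  0.0001]
```

View pics/w13.png

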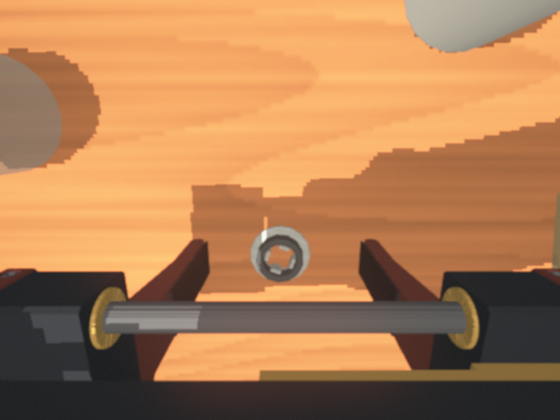

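Request:
drive_tool([
  {"fingers":0,"tx":0.001,"ty":-0.0025,"tz":-0.001,"yaw":0},
  {"fingers":60,"tx":0.001,"ty":-0.0025,"tz":-0.001,"yaw":0},
  {"fingers":240,"tx":0.001,"ty":-0.0025,"tz":-0.001,"yaw":0},
  {"fingers":240,"tx":0.001,"ty":-0.0025,"tz":-0.001,"yaw":0},
  {"fingers":240,"tx":0.001,"ty":-0.0025,"tz":-0.001,"yaw":0},
  {"fingers":240,"tx":0.001,"ty":-0.0025,"tz":-0.001,"yaw":0},
  {"fingers":240,"tx":0.001,"ty":-0.0025,"tz":-0.001,"yaw":0},
  {"fingers":240,"tx":0.001,"ty":-0.0025,"tz":-0.001,"yaw":0},
  {"fingers":240,"tx":0.001,"ty":-0.0025,"tz":-0.001,"yaw":0},
  {"fingers":240,"tx":0.001,"ty":-0.0025,"tz":-0.001,"yaw":0},
], grip_force=60)

```text
t: 31.15
ee_pos: [0.6215, 0.2152, 0.0266]
tcp_rot: [-163.9, 89.5, 16.0]
wrist_force: [-0.6, -0.1, 0.8]
finger_gap: 0.0248
```

```bash
python3 st.py .5865 -.0129 .15; python3 look.py w14 wrist;python3 - <<'E'
from h import *
im=np.load("pics/w14.npz")["img"]
cv2.imwrite("pics/c14.png",cv2.resize(im[215:300,235:335,::-1],(600,510),interpolation=cv2.INTER_CUBIC))
E
```

```text
t 31.15 p [0.6215 0.2152 0.0266] F [-0.61 -0.11  0.79] gap 0.0248 q [ 13.  39.  90.   0.  51. 103.]
[[0.009, -0.003, -1.0], [0.003, -1.0, 0.003], [-1.0, -0.003, -0.009]]
delta [-0.1243  0.2279  0.0332]
```

View pics/c14.png

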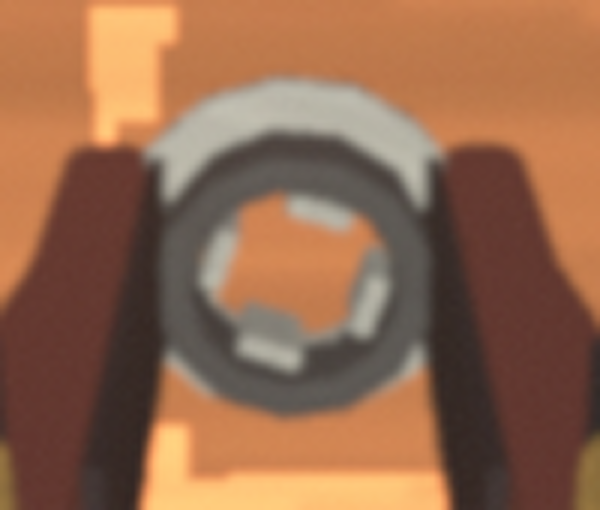

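The retainer is held by its hub, centred, with the flange below. Moving it to the post.

Request:
drive_tool([
  {"fingers":240,"tx":-0.04,"ty":0,"tz":0,"yaw":0},
  {"fingers":240,"tx":-0.09,"ty":0.005,"tz":0,"yaw":0},
  {"fingers":240,"tx":-0.124,"ty":0.035,"tz":0.004,"yaw":0},
  {"fingers":240,"tx":-0.124,"ty":0.085,"tz":0.011,"yaw":0},
  {"fingers":240,"tx":-0.124,"ty":0.135,"tz":0.018,"yaw":0},
  {"fingers":240,"tx":-0.124,"ty":0.185,"tz":0.025,"yaw":0},
  {"fingers":240,"tx":-0.124,"ty":0.22,"tz":0.03,"yaw":0},
  {"fingers":240,"tx":-0.124,"ty":0.228,"tz":0.0317,"yaw":0},
  {"fingers":240,"tx":-0.124,"ty":0.228,"tz":0.0317,"yaw":0},
  {"fingers":240,"tx":-0.124,"ty":0.228,"tz":0.0317,"yaw":0},
])

```text
t: 32.45
ee_pos: [0.5882, -0.0119, 0.1497]
tcp_rot: [-161.3, 89.5, 18.5]
wrist_force: [-0.6, -0.8, -1.0]
finger_gap: 0.025
```

```bash
python3 st.py .588 -.0129 .115; python3 look.py w15 wrist
```

```text
t 32.45 p [ 0.5882 -0.0119  0.1497] F [-0.65 -0.77 -0.99] gap 0.025 q [-8. 25. 94.  0. 60. 82.]
[[0.009, -0.002, -1.0], [0.003, -1.0, 0.002], [-1.0, -0.003, -0.009]]
delta [0.0347 0.0012 0.0005]
```

View pics/w15.png

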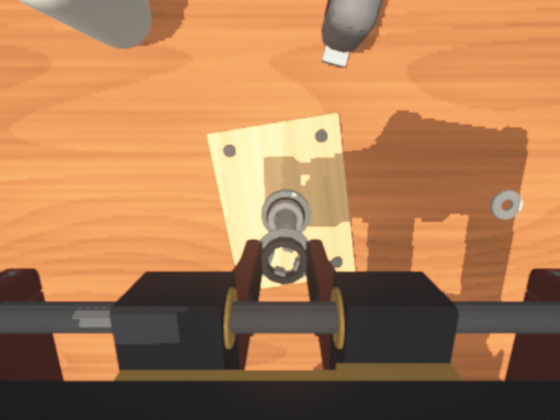

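Request:
drive_tool([
  {"fingers":240,"tx":0.01,"ty":0.001,"tz":0.0005,"yaw":0},
  {"fingers":240,"tx":0.022,"ty":0.0012,"tz":0.0005,"yaw":0},
  {"fingers":240,"tx":0.031,"ty":0.0012,"tz":0.0005,"yaw":0},
  {"fingers":240,"tx":0.035,"ty":0.0012,"tz":0.0005,"yaw":0},
  {"fingers":240,"tx":0.0355,"ty":0.0012,"tz":0.0005,"yaw":0},
  {"fingers":240,"tx":0.0355,"ty":0.0012,"tz":0.0005,"yaw":0},
  {"fingers":240,"tx":0.0355,"ty":0.0012,"tz":0.0005,"yaw":0},
  {"fingers":240,"tx":0.0355,"ty":0.0012,"tz":0.0005,"yaw":0},
  {"fingers":240,"tx":0.0355,"ty":0.0012,"tz":0.0005,"yaw":0},
  {"fingers":240,"tx":0.0355,"ty":0.0012,"tz":0.0005,"yaw":0},
])

```text
t: 33.75
ee_pos: [0.588, -0.0129, 0.1142]
tcp_rot: [-162.0, 89.5, 17.9]
wrist_force: [-0.7, 0.5, -1.7]
finger_gap: 0.0249
```

```bash
python3 st.py .588 -.0129 .115; python3 look.py w16 wrist;python3 - <<'E'
from h import *
d=np.load("pics/w16.npz");im=d["img"]
cv2.imwrite("pics/c16.png",cv2.resize(im[215:300,235:335,::-1],(600,510),interpolation=cv2.INTER_CUBIC))
for r in (246,248,250,252): print(plane(d,(284,r),.084).round(4))
for r in (258,260,262): print(plane(d,(284,r),.0994).round(4))
E
```

```text
t 33.75 p [ 0.588  -0.0129  0.1142] F [-0.72  0.45 -1.65] gap 0.0249 q [-8. 28. 96.  0. 56. 82.]
[[0.009, -0.002, -1.0], [0.003, -1.0, 0.002], [-1.0, -0.003, -0.009]]
delta [-0.0008  0.     -0.    ]
[ 0.591  -0.0137  0.084 ]
[ 0.5897 -0.0137  0.084 ]
[ 0.5884 -0.0137  0.084 ]
[ 0.5871 -0.0137  0.084 ]
[ 0.5897 -0.0137  0.0994]
[ 0.5885 -0.0137  0.0994]
[ 0.5873 -0.0137  0.0994]
```

View pics/c16.png

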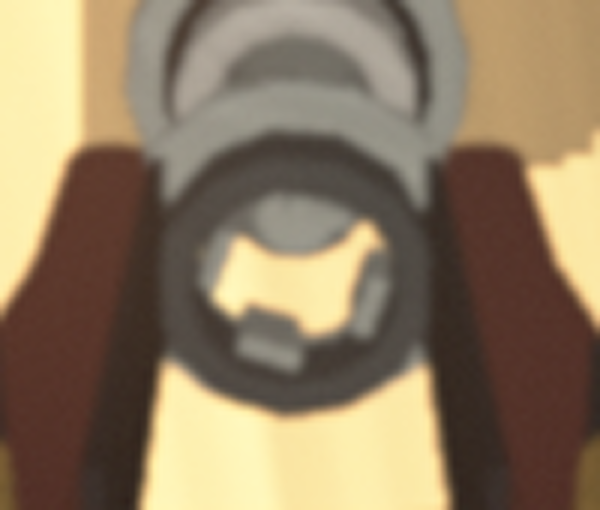

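Request:
drive_tool([
  {"fingers":240,"tx":0.002,"ty":0,"tz":-0.0003,"yaw":0},
  {"fingers":240,"tx":0.005,"ty":0,"tz":-0.0003,"yaw":0},
  {"fingers":240,"tx":0.008,"ty":0,"tz":-0.0003,"yaw":0},
  {"fingers":240,"tx":0.011,"ty":0,"tz":-0.0002,"yaw":0},
  {"fingers":240,"tx":0.014,"ty":0,"tz":-0.0001,"yaw":0},
  {"fingers":240,"tx":0.017,"ty":0,"tz":-0.0001,"yaw":0},
  {"fingers":240,"tx":0.02,"ty":0,"tz":0,"yaw":0},
  {"fingers":240,"tx":0.023,"ty":0,"tz":0,"yaw":0},
  {"fingers":240,"tx":0.026,"ty":0,"tz":0,"yaw":0},
  {"fingers":240,"tx":0.029,"ty":0,"tz":0,"yaw":0},
])

```text
t: 35.05
ee_pos: [0.5892, -0.013, 0.0861]
tcp_rot: [-167.1, 89.3, 12.8]
wrist_force: [-0.9, 0.2, 7.4]
finger_gap: 0.0252
```

```bash
python3 st.py ; python3 look.py w17 wrist;python3 look.py s17 scene; python3 - <<'E'
from h import *
a=cv2.imread("pics/w17.png")[190:320,210:370];b=cv2.resize(cv2.imread("pics/s17.png")[190:290,240:340],(360,360))
cv2.imwrite("pics/c17.png",np.hstack([cv2.resize(a,(440,360)),b]))
E
```

```text
t 35.05 p [ 0.5892 -0.013   0.0861] F [-0.95  0.21  7.44] gap 0.0252 q [-8. 30. 97.  0. 52. 82.]
[[0.011, -0.002, -1.0], [0.003, -1.0, 0.002], [-1.0, -0.003, -0.011]]
```

View pics/c17.png

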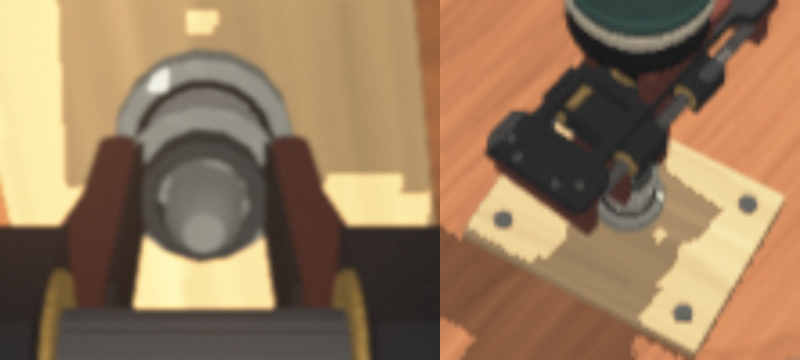

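Request:
drive_tool([
  {"fingers":240,"tx":0.001,"ty":0,"tz":0.0002,"yaw":0},
  {"fingers":240,"tx":0.002,"ty":0,"tz":0.0004,"yaw":0},
  {"fingers":240,"tx":0.003,"ty":0,"tz":0.0005,"yaw":0},
  {"fingers":240,"tx":0.004,"ty":0,"tz":0.0005,"yaw":0},
  {"fingers":240,"tx":0.005,"ty":0,"tz":0.0005,"yaw":0},
  {"fingers":240,"tx":0.0055,"ty":0,"tz":0.0005,"yaw":0},
  {"fingers":240,"tx":0.006,"ty":0,"tz":0.0005,"yaw":0},
  {"fingers":240,"tx":0.0063,"ty":0,"tz":0.0005,"yaw":0},
  {"fingers":240,"tx":0.0066,"ty":0,"tz":0.0005,"yaw":0},
  {"fingers":240,"tx":0.007,"ty":0,"tz":0.0005,"yaw":0},
])

```text
t: 36.4
ee_pos: [0.5892, -0.013, 0.0795]
tcp_rot: [-168.7, 89.3, 11.2]
wrist_force: [-1.1, 0.4, 7.7]
finger_gap: 0.0251
```

Request:
drive_tool([
  {"fingers":240,"tx":0.0003,"ty":0,"tz":0.0003,"yaw":0},
  {"fingers":240,"tx":0.0006,"ty":0,"tz":0.0003,"yaw":0},
  {"fingers":240,"tx":0.0009,"ty":0,"tz":0.0003,"yaw":0},
  {"fingers":240,"tx":0.0012,"ty":0,"tz":0.0003,"yaw":0},
  {"fingers":240,"tx":0.0015,"ty":0,"tz":0.0003,"yaw":0},
  {"fingers":240,"tx":0.0018,"ty":0,"tz":0.0003,"yaw":0},
  {"fingers":240,"tx":0.002,"ty":0,"tz":0.0003,"yaw":0},
  {"fingers":240,"tx":0.002,"ty":0,"tz":0.0003,"yaw":0},
  {"fingers":240,"tx":0.002,"ty":0,"tz":0.0003,"yaw":0},
  {"fingers":240,"tx":0.002,"ty":0,"tz":0.0003,"yaw":0},
])

```text
t: 37.65
ee_pos: [0.5893, -0.013, 0.0781]
tcp_rot: [-169.6, 89.3, 10.3]
wrist_force: [-1.6, -0.4, 6.9]
finger_gap: 0.0251
```

Request:
drive_tool([
  {"fingers":240,"tx":0.0003,"ty":0,"tz":0.0003,"yaw":0},
  {"fingers":240,"tx":0.0006,"ty":0,"tz":0.0003,"yaw":0},
  {"fingers":240,"tx":0.0008,"ty":0,"tz":0.0003,"yaw":0},
  {"fingers":240,"tx":0.001,"ty":0,"tz":0.0003,"yaw":0},
  {"fingers":240,"tx":0.0012,"ty":0,"tz":0.0003,"yaw":0},
  {"fingers":240,"tx":0.0014,"ty":0,"tz":0.0003,"yaw":0},
  {"fingers":240,"tx":0.0016,"ty":0,"tz":0.0003,"yaw":0},
  {"fingers":240,"tx":0.0018,"ty":0,"tz":0.0003,"yaw":0},
  {"fingers":240,"tx":0.0018,"ty":0,"tz":0.0003,"yaw":0},
  {"fingers":240,"tx":0.0018,"ty":0,"tz":0.0003,"yaw":0},
])

```text
t: 38.9
ee_pos: [0.5893, -0.0131, 0.0779]
tcp_rot: [-171.2, 89.2, 8.7]
wrist_force: [-2.7, 1.0, 17.2]
finger_gap: 0.0249
```

Firm contact: force stepped by about 10 N in 0.2 mm, at the predicted height (0.078). I'll ease off, then open and lift clear.

Request:
drive_tool([
  {"fingers":240,"tx":0.001,"ty":0,"tz":0,"yaw":0},
  {"fingers":240,"tx":0.0003,"ty":0,"tz":0,"yaw":0},
  {"fingers":0,"tx":0.0002,"ty":0,"tz":0,"yaw":0},
  {"fingers":0,"tx":0,"ty":0,"tz":0,"yaw":0},
  {"fingers":0,"tx":0,"ty":0,"tz":0,"yaw":0},
  {"fingers":0,"tx":0,"ty":0,"tz":0,"yaw":0},
  {"fingers":0,"tx":-0.02,"ty":0,"tz":0,"yaw":0},
  {"fingers":0,"tx":-0.06,"ty":0,"tz":0,"yaw":0},
  {"fingers":0,"tx":-0.08,"ty":0.02,"tz":0.04,"yaw":0},
  {"fingers":0,"tx":-0.08,"ty":0.04,"tz":0.09,"yaw":0},
])

```text
t: 40.15
ee_pos: [0.4996, -0.0539, 0.1583]
tcp_rot: [-177.8, 88.9, 2.2]
wrist_force: [0.4, 0.8, -0.1]
finger_gap: 0.0876
```

```bash
python3 st.py ; python3 look.py w18 wrist;python3 look.py s18 scene; python3 - <<'E'
from h import *
a=cv2.imread("pics/w18.png")[60:280,150:430];b=cv2.resize(cv2.imread("pics/s18.png")[195:275,255:335],(400,400),interpolation=cv2.INTER_CUBIC)
cv2.imwrite("pics/c18.png",np.hstack([cv2.resize(a,(400,400),interpolation=cv2.INTER_CUBIC),b]))
E
```

```text
t 40.15 p [ 0.4996 -0.0539  0.1583] F [ 0.35  0.76 -0.13] gap 0.0876 q [-14.  18. 105.   0.  56.  76.]
[[0.019, -0.0, -1.0], [0.001, -1.0, 0.0], [-1.0, -0.001, -0.019]]
```

View pics/c18.png

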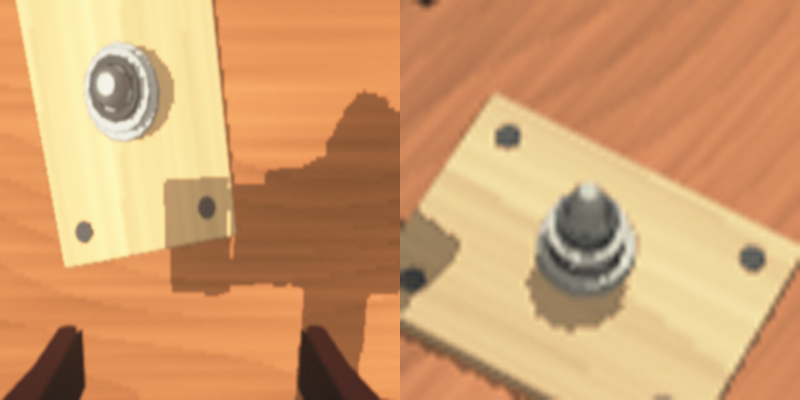

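View pics/s18.png

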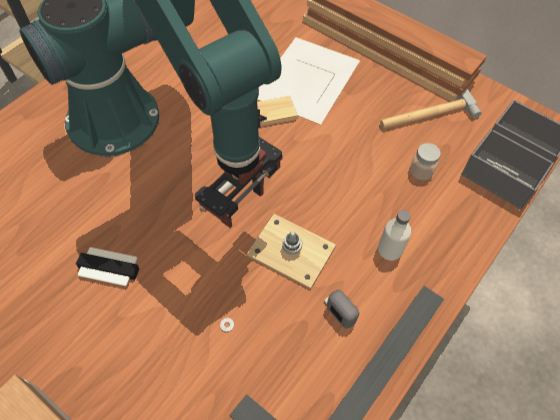

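The final view shows the stack on the post: bearing, shaded spacer, flange, then dark hub with the tip showing, at scene (291,243). The spare at (227,325) and the other things haven't moved, and the arm is clear. Handing in.

```bash
python3 -c "
from workcell import order
print(order.sign_off())"
```

```text
the job is handed in; nothing more can be done
None
```

I built the guide stack on the post in the order asked and handed it in at about 40 s of the 72 s allowed. No verdict was reported.

- **Bearing:** I pressed it down in small steps. It dragged at about 8 N and met the sprung seat at roughly 29–30 mm above the bench. I stopped when the seat was taking an estimated 12 N and the push had stiffened, so I took it as fully home.
- **Spacer:** it slid down the post freely and met the bearing at the height I had worked out (6 N touch), then I let it go.
- **Retainer:** I gripped it by the hub, flange down, and pressed until the force stepped up by about 10 N within 0.2 mm. That was within about 0.1 mm of the height predicted for a stack with no gaps. I eased off before opening the fingers, so they wouldn't push on the flange.

**Last checks:** the final pictures show the stack upright on the post, the arm clear, and the spare washer and bench things where they were.

**Weak points:**
- The no-gap result rests on the forces and heights, because the spacer is in the flange's shadow in the last picture.
- I inferred the seat force from wrist force minus drag; the estimated peak was about 18 N, under the 25 N limit.
- My first move to the post with the spacer ended 5.8 mm off in y; I saw it in the wrist camera picture and corrected it before going down.
- The tool ended tilted about 1°, with no visible effect.

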